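# Stack the tapered steel cups in the cup stand

## Task

Put the three tapered steel cups with collars away in the grey cup stand as one upright stack, the tallest in the stand, the middle one inside it and the shortest on top. Lower each straight in until it just rests in the taper and let go: do not drop it or press it, or the cups jam. Leave the straight-sided beaker, the bottles and the blue pot standing where they are.

Things in the scene. Friction and masses are not known exactly. Their poses are not given: they have to be found in the camera images.
- stand_mouth (a point): centre of the mouth (rim, 96 mm above the worktop) of the fixed grey plastic cup stand: a tapered well, mouth 52 mm inside and 60 mm outside, inner taper 0.12 mm in radius per mm, inner floor 86 mm below the rim, on a round foot 92 mm wide and 10 mm high. z up. A cup rests on the taper, not on the floor
- tall_cup_center (a point): centre (half-way up the axis) of the tallest of three tapered steel cups: 115 mm high, foot 32 mm wide; straight collar, 62 mm outer diameter, over the top 24 mm (grasp here); below it the outside is 54 mm wide and tapers 0.12 mm in radius per mm; mouth 52 mm, inside a plain cone of the same taper, wall 4 mm; 0.06 to 0.18 kg. z up. At rest in stand or cup its rim is about 36 mm above the rim below
- medium_cup_center (a point): centre (half-way up the axis) of the middle of three tapered steel cups: 95 mm high, foot 37 mm wide; straight collar, 62 mm outer diameter, over the top 24 mm (grasp here); below it the outside is 54 mm wide and tapers 0.12 mm in radius per mm; mouth 52 mm, inside a plain cone of the same taper, wall 4 mm; 0.06 to 0.18 kg. z up. At rest in stand or cup its rim is about 36 mm above the rim below
- short_cup_center (a point): centre (half-way up the axis) of the shortest of three tapered steel cups: 75 mm high, foot 42 mm wide; straight collar, 62 mm outer diameter, over the top 24 mm (grasp here); below it the outside is 54 mm wide and tapers 0.12 mm in radius per mm; mouth 52 mm, inside a plain cone of the same taper, wall 4 mm; 0.06 to 0.18 kg. z up. At rest in stand or cup its rim is about 36 mm above the rim below
- straight_beaker_center (a point): centre of a steel beaker with straight sides and no collar, 58 mm in diameter and 90 mm high; it does not belong to the set and stays where it is
- by_bottle_soap_center (a point): centre of a white bottle with a white screw cap, 55 mm in diameter and 136 mm high; stays where it is
- by_bottle_alc_center (a point): centre of a white bottle with a blue cap, 49 mm in diameter and 134 mm high; stays where it is
- by_gel_blue_center (a point): centre of a small blue pot with a white cap, 43 mm in diameter and 60 mm high; stays where it is
There are look-alikes about, which are no part of the job. What is shaped like the part that bears by_bottle_alc_center but orange is not meant.

How it is judged:
By the outcome, as a careful person would: the job done as asked, in the order asked, and still so for the second after the job is handed in, with the robot touching nothing.
It also fails if it takes over 67 s, if anything falls off the work surface, if the arm or the gripper's body presses on something with over 40 N, if the wrist force passes 120 N, or if a joint passes its speed limit or range.

## Robot

A 6-joint arm with a two-finger parallel gripper is mounted at the origin on a cart in front of the work surface, level with it; the furniture and walls round the work are solid. World frame = base frame: x ahead of the robot, y to its left, z up, the work surface at z = 0. Lengths are in m, angles in degrees, forces in N, time in s.
With the tool pointing down it reaches from about 0.225 to 0.725 m from the base axis. Payload 3.1 kg.
Tool frame: the origin (TCP) lies midway between the tips of the shut fingers; the grasp point (between the pads) lies 19 mm behind it; x points along the fingers, y is the direction in which the jaws open and shut, and the axes are right-handed (so a half turn about x gives the same grasp; the last joint's range is limited). The gripper opens to 85 mm and grips with 20 to 120 N. Pads are 22 mm wide; open, the fingers measure 114 mm over their backs; the gripper's body (76 mm by 85 mm) begins 54 mm behind the grasp point. The pads swing forward as they close: fully open they stand 13 mm farther back than shut.
Start: joints at [-73.041, 2.75, 5.684, 92.934, 0, 82.678], TCP at [0.216, -0.479, 0.231] pointing down, gripper open.
Joint ranges: [-166.93, 166.93], [-56.73, 111.36], [-69.38, 81.34], [-121.58, 131.49], [-85.45, 84.26], [-180, 180]. Speed limits (degrees/s): [159.86, 159.86, 180, 180, 180, 180].

## Interface

Orientations are given as [roll, pitch, yaw] about the fixed x, y, z axes, in that order (R = Rz(yaw) Ry(pitch) Rx(roll)).
In Python, from bench import bot gives the robot as it stands.
- The arm moves only by the tool apply_moves, never from a script. Its argument "targets" is a list of rows, each a list of 3 entries, a list of its own where there are three numbers: the finger opening in m, from 0 to 0.0854, then the shift along the tool's x, y, z in m, then the turn about the tool's x in degrees. A call has exactly 5 rows; each row shifts and turns the commanded pose from where the row before left it, along the tool's axes as they then stand; what a row does not reach is not made up. A row lasts 1/8 s, in which the tool goes at most 62.5 mm and 10.7 degrees, less where a joint would pass 70% of its speed; a pose out of reach is approached as far as the arm can. A call with a gripper value outside its range is refused whole. The fingers move at their own pace and stop on an object; "force" is the grip in N (left out, the last holds). Time passes only in rows, so rows that do not move let the fingers close, or fill a call up. It gives the time, the measured TCP pose, the force and the opening at its end, in the units of the state.
- bot.state(): the state, without advancing time (a new reading comes with each control period).
- bot.get_image(name): name is "scene" or "top" or "wrist"; returns (picture, depth): 480x640x3 uint8, red, green, blue; 480x640 float32, m along the optical axis (not along the pixel's ray), 0 where there is no reading.
- bot.camera_params(name): a dict with "fx", "fy", "cx", "cy" (pixels), "camera_from_world" (4x4, takes a point from world to camera coordinates). Camera axes: x right, y down, z forward; pixel columns grow to the right and rows downward; lengths in m; the calibration is good to about 2 mm. The wrist camera is an equidistant fisheye: a pixel r from the principal point sees the ray r / f radians off the axis. A picture is of the moment at which its call begins: read the wrist's pose just before it. camera_params takes no time and is no camera call; for the wrist camera it gives the pose at the moment of the call.
- bot.close_job(): hands the job in, once; it reports no verdict.
Trained networks look in the newest picture that a camera, given by its name, has taken for a name from the list of things; names that differ only in an ending like _2 or _b are one class to them, and where a whole thing is asked for, a point or a joint stands for the part that bears it (a point fixed in the world has none). Each returns a list of dicts, best first, with "score" (0 to 1); they miss things now and then, are a little off and sometimes report something else, mostly with a low value. They report only what shows in the picture. A call takes as long as a camera call. They do not tell look-alikes from the thing itself.
- bot.spot_in(camera, label): "rect" ([left, top, right, bottom] as shares, 0 to 1, of the picture: columns of its width, rows of its height, round what is visible of it).
- bot.outline_of(camera, label): "pixels" (480x640 bool, what is visible of it) and "rect" ([left, top, right, bottom] as shares, 0 to 1, of the picture: columns of its width, rows of its height, round what is visible of it).
- bot.place_of(camera, label): "point" ([column, row] as shares, 0 to 1, of the picture: columns of its width, rows of its height: a listed point, or the origin of a listed thing).
The state is a dict: "clock": time; "joint_positions": joint angles; "joint_velocities": joint speeds; "joint_efforts": joint torques, N m; "tcp_pos": TCP position; "orientation": TCP orientation; "force": force on the tool from outside, world axes, zero at the start; "moment": the same for the moment, N m; "gripper_width": finger opening in m.
Only numpy, scipy, OpenCV 4.12 (cv2) and the standard library are available. Lean on these libraries where they do the work, as an engineer would, in place of code of your own. Each camera call takes 0.05 s, during which the arm holds its last target. There are 200 camera calls.

## Working session

There is one attempt and no reset: what is moved stays moved. The work goes in short steps, Python scripts to look and compute and a tool call to move; the robot and the scene stay as the last step left them, time stands still between calls to the robot, and variables do not carry over. Pictures are saved under pics/ and viewed, about 8 in all and at most 12, crops included, and the job is handed in when it is done.

Besides the shell and the picture viewer there is one more tool, called by a JSON object that holds its "api" and its "payload". apply_moves: Moves the arm, as the interface text tells. Its arguments: {"type":"object","properties":{"targets":{"type":"array","items":{"type":"array"}},"force":{"type":"number"}},"required":["targets"]}

```bash
mkdir -p pics; ls; cat > h.py <<'E'
from bench import bot
import numpy as np, cv2
def save(cam,fn):
    p,d=bot.get_image(cam); cv2.imwrite('pics/'+fn,p[:,:,::-1]); return p,d
def w(cam,u,v,z=None,depth=None):
    c=bot.camera_params(cam); M=np.linalg.inv(np.array(c['camera_from_world']))
    x,y=(u-c['cx'])/c['fx'],(v-c['cy'])/c['fy']
    r=np.array([x,y,1.])
    if cam=='wrist':
        t=np.hypot(x,y); r=np.array([x/t*np.sin(t),y/t*np.sin(t),np.cos(t)]) if t>1e-9 else np.array([0,0,1.])
        if depth: r=r/r[2]
    if depth: return (M@np.r_[r*depth,1])[:3]
    D=M[:3,:3]@r; o=M[:3,3]; return o+D*(z-o[2])/D[2]
E
python3 - <<'E'
from h import *
print(bot.state())
N={'stand_mouth':.096,'tall_cup_center':.0575,'medium_cup_center':.0475,'short_cup_center':.0375,'straight_beaker_center':.045,'by_bottle_soap_center':.068,'by_bottle_alc_center':.067,'by_gel_blue_center':.03}
ims=[]
for cam in('top','scene'):
    p,d=save(cam,cam+'.png')
    for n,z in N.items():
        for r in bot.place_of(cam,n)[:3]:
            u,v=r['point'][0]*640,r['point'][1]*480
            print(cam,n,round(r['score'],2),int(u),int(v),w(cam,u,v,z).round(3))
E
```

```text
pics
{'clock': 0.0, 'joint_positions': array([-7.30415081e+01,  2.79385851e+00,  5.59290023e+00,  9.29323208e+01,
        7.30422503e-04,  8.26777561e+01]), 'joint_velocities': array([ 0.02560196,  0.07787732, -0.11722438, -0.02587987, -0.11234901,
        0.01495398]), 'joint_efforts': array([ 5.75695249e-04, -3.38785779e+01,  3.20013249e+01,  2.04290065e-02,
       -1.28858238e-05, -3.29305330e-06]), 'tcp_pos': array([ 0.21570356, -0.47799134,  0.23011963]), 'orientation': array([-97.63624395,  89.86671892, 106.64449104]), 'force': array([0.35895825, 0.20744623, 1.05012975]), 'moment': array([-0.00570301,  0.05698694,  0.00322214]), 'gripper_width': 0.08552891170838978}
top stand_mouth 0.79 253 299 [0.455 0.086 0.096]
top tall_cup_center 0.76 348 318 [ 0.424 -0.07   0.058]
top medium_cup_center 0.9 423 307 [ 0.44  -0.198  0.048]
top short_cup_center 0.7 451 233 [ 0.571 -0.257  0.038]
top straight_beaker_center 0.82 181 327 [0.415 0.214 0.045]
top by_bottle_soap_center 0.86 221 224 [0.589 0.144 0.068]
top by_bottle_alc_center 0.74 306 179 [ 0.666 -0.002  0.067]
top by_bottle_alc_center 0.69 369 232 [ 0.569 -0.11   0.067]
top by_bottle_alc_center 0.6 297 240 [0.557 0.014 0.067]
top by_gel_blue_center 0.71 425 307 [ 0.442 -0.204  0.03 ]
top by_gel_blue_center 0.67 368 229 [ 0.583 -0.11   0.03 ]
scene stand_mouth 0.94 291 286 [0.466 0.084 0.096]
scene tall_cup_center 0.62 358 283 [ 0.42  -0.059  0.057]
scene medium_cup_center 0.6 395 256 [ 0.444 -0.195  0.047]
scene short_cup_center 0.85 377 223 [ 0.572 -0.261  0.037]
scene straight_beaker_center 0.91 251 346 [0.421 0.213 0.045]
scene straight_beaker_center 0.26 293 262 [0.573 0.001 0.045]
scene by_bottle_soap_center 0.93 233 280 [0.583 0.152 0.068]
scene by_bottle_alc_center 0.75 289 262 [0.556 0.024 0.067]
scene by_bottle_alc_center 0.64 274 240 [0.642 0.004 0.067]
scene by_gel_blue_center 0.57 325 247 [ 0.584 -0.103  0.03 ]
```

View pics/top.png

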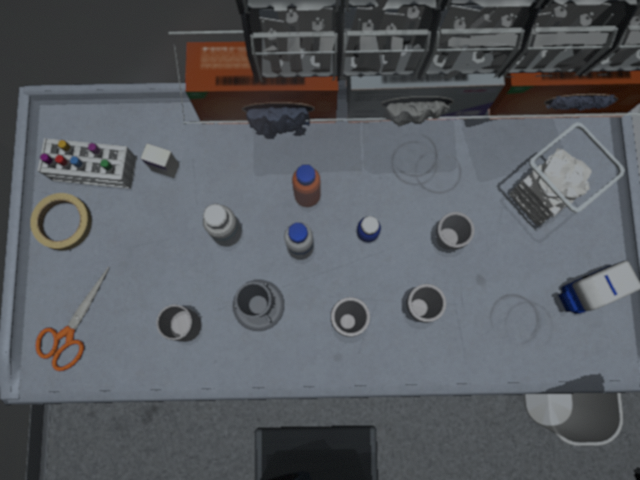

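View pics/scene.png

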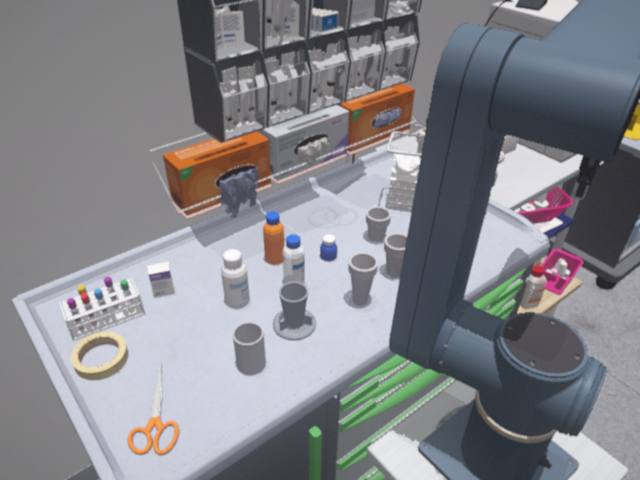

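```bash
cat >> h.py <<'E'
from scipy.spatial.transform import Rotation as Ro
from scipy.optimize import least_squares
def R(): return Ro.from_euler('xyz',bot.state()['orientation'],degrees=True).as_matrix()
def cloud(cam,d):
    c=bot.camera_params(cam); M=np.linalg.inv(np.array(c['camera_from_world']))
    v,u=np.mgrid[0:480,0:640]; x=(u-c['cx'])/c['fx']; y=(v-c['cy'])/c['fy']
    if cam=='wrist':
        t=np.hypot(x,y)+1e-9; k=np.where(t<1.4,np.tan(np.minimum(t,1.4))/t,0); x=x*k;y=y*k
    P=np.stack([x*d,y*d,d],-1)@M[:3,:3].T+M[:3,3]; P[d<=0]=np.nan; return P
def ring(P,xy,z,ro=.031,ri=.026,tol=.008):
    """centre of a rim of given radii near xy at height z, from cloud"""
    Q=P.reshape(-1,3); Q=Q[np.isfinite(Q).all(1)]
    Q=Q[(abs(Q[:,2]-z)<tol)&(np.hypot(*(Q[:,:2]-xy).T)<.05)]
    if len(Q)<8: return None
    f=lambda p:(lambda r:np.maximum(r-ro,0)+np.minimum(r-ri,0))(np.hypot(Q[:,0]-p[0],Q[:,1]-p[1]))
    s=least_squares(f,xy,loss='soft_l1',f_scale=.002)
    return s.x.round(4),len(Q),np.median(Q[:,2]).round(4),round(float(np.sqrt(np.mean(s.fun**2))),4)
T={'stand':((.46,.085),.096,.030,.026),'tall':((.422,-.065),.115,.031,.026),'med':((.442,-.197),.095,.031,.026),'short':((.571,-.259),.075,.031,.026)}
E
python3 - <<'E'
from h import *
p,d=bot.get_image('top'); P=cloud('top',d)
for n,(xy,z,a,b) in T.items(): print(n,ring(P,xy,z,a,b))
print(R().round(3)); p,d=save('wrist','w0.png')
c=bot.camera_params('wrist');print(c['fx'],c['cx'],c['cy'],np.linalg.inv(np.array(c['camera_from_world'])).round(3))
E
```

```text
stand (array([0.4549, 0.0867]), 326, np.float64(0.096), 0.0002)
tall (array([ 0.4231, -0.0702]), 436, np.float64(0.1149), 0.0003)
med (array([ 0.4449, -0.1966]), 433, np.float64(0.0949), 0.0002)
short (array([ 0.5703, -0.2561]), 416, np.float64(0.0746), 0.0002)
[[ 0.     0.411 -0.912]
 [-0.    -0.912 -0.411]
 [-1.     0.     0.   ]]
371.64829954431775 323.6743215746091 230.51214521973978 [[ 0.411 -0.863 -0.293  0.292]
 [-0.912 -0.389 -0.131 -0.445]
 [-0.001  0.321 -0.947  0.372]
 [ 0.     0.     0.     1.   ]]
```

{"api": "apply_moves", "payload": {"targets": [[0.085, [0, -0.0287, -0.0357], 0], [0.085, [0, -0.0287, -0.0357], 0], [0.085, [0, -0.0287, -0.0357], 0], [0.085, [0, -0.0287, -0.0357], 0], [0.085, [0, -0.0287, -0.0357], 0]], "force": 30}}

```text
clock: 1.62
tcp_pos: [0.3201, -0.2731, 0.2315]
orientation: [120.8, 90.0, -34.9]
force: [1.7, -0.2, -0.1]
gripper_width: 0.085
```

{"api": "apply_moves", "payload": {"targets": [[0.085, [0, -0.0287, -0.0357], 0], [0.085, [0, -0.0287, -0.0357], 0], [0.085, [0, -0.0287, -0.0357], 0], [0.085, [0, -0.0287, -0.0357], 0], [0.085, [0, -0.0287, -0.0357], 0]]}}

```text
clock: 2.25
tcp_pos: [0.4239, -0.0688, 0.2315]
orientation: [131.2, 89.9, -24.5]
force: [1.1, 1.0, 1.2]
gripper_width: 0.0851
```

{"api": "apply_moves", "payload": {"targets": [[0.085, [0.02, 0, 0], 0], [0.085, [0.02, 0, 0], 0], [0.085, [0.02, 0, 0], 0], [0.085, [0, 0, 0], 0], [0.085, [0, 0, 0], 0]]}}

```text
clock: 2.88
tcp_pos: [0.4236, -0.0703, 0.1721]
orientation: [138.4, 89.9, -17.3]
force: [-0.4, 0.1, 0.0]
gripper_width: 0.085
```

```bash
cat > look.py <<'E'
import sys
from h import *
s=bot.state(); r=R(); t=s['tcp_pos']; print(s['clock'],t.round(4),s['orientation'].round(2),s['force'].round(2),round(s['gripper_width'],4))
p,d=save('wrist',sys.argv[1]); P=cloud('wrist',d)
for n,(xy,z,a,b) in T.items():
    if sys.argv[2:] and n not in sys.argv[2:]: continue
    q=ring(P,xy,z,a,b)
    if q: print(n,q,'tool shift y,z to centre',(r.T@np.r_[q[0]-t[:2],0]).round(4)[1:])
E
python3 look.py w1.png
```

```text
2.875 [ 0.4236 -0.0703  0.1721] [138.44  89.95 -17.28] [-0.36  0.1   0.03] 0.085
stand (array([0.4562, 0.0874]), 2086, np.float64(0.0944), 0.0002) tool shift y,z to centre [-0.1303 -0.0946]
tall (array([ 0.4245, -0.0691]), 3306, np.float64(0.1136), 0.0002) tool shift y,z to centre [-0.0007 -0.0013]
med (array([ 0.4458, -0.1953]), 2160, np.float64(0.0933), 0.0002) tool shift y,z to centre [0.1231 0.0311]
short (array([ 0.5707, -0.2546]), 1605, np.float64(0.0732), 0.0002) tool shift y,z to centre [ 0.2285 -0.0583]
```

{"api": "apply_moves", "payload": {"targets": [[0.085, [0.025, -0.0005, -0.0007], 0], [0.085, [0.025, 0, 0], 0], [0.085, [0.025, 0, 0], 0], [0.085, [0.02, 0, 0], 0], [0.085, [0, 0, 0], 0]]}}

```text
clock: 3.55
tcp_pos: [0.4229, -0.0692, 0.0756]
orientation: [-42.9, 89.9, 161.4]
force: [-0.5, -0.7, -0.4]
gripper_width: 0.0853
```

{"api": "apply_moves", "payload": {"targets": [[0.06, [0, 0, 0], 0], [0.05, [0, 0, 0], 0], [0.05, [0, 0, 0], 0], [0.05, [0, 0, 0], 0], [0.05, [0, 0, 0], 0]]}}

```text
clock: 4.18
tcp_pos: [0.4251, -0.0697, 0.0783]
orientation: [140.9, 89.8, -14.8]
force: [-0.0, 0.4, 6.3]
gripper_width: 0.0608
```

```bash
python3 look.py w2.png tall stand
```

```text
4.175 [ 0.4251 -0.0697  0.0783] [140.88  89.8  -14.83] [-0.02  0.43  6.29] 0.0608
stand (array([0.4559, 0.0876]), 2946, np.float64(0.0938), 0.0002) tool shift y,z to centre [-0.1307 -0.0928]
tall (array([ 0.4265, -0.0694]), 10418, np.float64(0.1133), 0.0024) tool shift y,z to centre [ 0.0003 -0.0014]
```

View pics/w2.png

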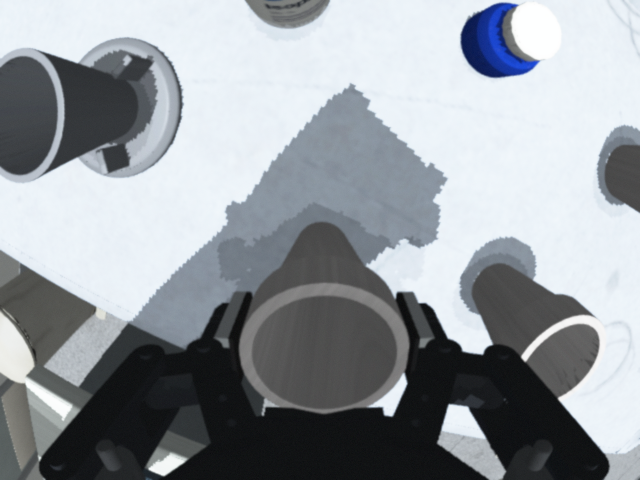

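{"api": "apply_moves", "payload": {"targets": [[0.05, [-0.02, 0, 0], 0], [0.05, [-0.03, 0, 0], 0], [0.05, [-0.03, 0, 0], 0], [0.05, [-0.03, 0, 0], 0], [0.05, [-0.02, 0, 0], 0]]}}

```text
clock: 4.85
tcp_pos: [0.4242, -0.0696, 0.2079]
orientation: [131.6, 89.9, -24.2]
force: [-0.3, -0.5, -1.1]
gripper_width: 0.0606
```

{"api": "apply_moves", "payload": {"targets": [[0.05, [0, -0.0328, -0.0228], 0], [0.05, [0, -0.0327, -0.0228], 0], [0.05, [0, -0.0328, -0.0229], 0], [0.05, [0, -0.0327, -0.0228], 0], [0.05, [0, 0, 0], 0]]}}

```text
clock: 5.48
tcp_pos: [0.453, 0.0896, 0.206]
orientation: [-60.3, 90.0, 144.2]
force: [-0.1, -1.0, -0.2]
gripper_width: 0.061
```

```bash
cat > held.py <<'E'
import sys
from h import *
# held.py pic rimz_of_held_rel_tcp target(name)  : held cup ring vs tcp, and target xy
s=bot.state(); r=R(); t=s['tcp_pos']; print(s['clock'],t.round(4),s['orientation'].round(2),s['force'].round(2),s['moment'].round(2),round(s['gripper_width'],4))
p,d=save('wrist',sys.argv[1]); P=cloud('wrist',d)
Q=P.reshape(-1,3); Q=Q[np.isfinite(Q).all(1)]
zc=t[2]+float(sys.argv[2])
near=Q[(np.hypot(*(Q[:,:2]-t[:2]).T)<.034)&(abs(Q[:,2]-zc)<.012)]
h,e=np.histogram(near[:,2],24); zr=e[h.argmax()]+(e[1]-e[0])/2
# plane fit to the rim for tilt
q=ring(P,t[:2],zr,tol=.002); print('held',q,'tool y,z',(r.T@np.r_[q[0]-t[:2],0]).round(4)[1:])
n=near[abs(near[:,2]-zr)<.004]; n=n[(lambda k:(k>.026)&(k<.031))(np.hypot(*(n[:,:2]-q[0]).T))]
A=np.c_[n[:,:2]-q[0],np.ones(len(n))]; c=np.linalg.lstsq(A,n[:,2],rcond=None)[0]; print('tilt slopes deg',np.degrees(c[:2]).round(2),'rim z',c[2].round(4))
if len(sys.argv)>3:
    xy,z,a,b=T[sys.argv[3]]; g=ring(P,xy,z,a,b); print('target',g)
    if g: print('shift tool y,z',(r.T@np.r_[g[0]-q[0],0]).round(4)[1:])
E
python3 held.py w3.png .037 stand
```

```text
5.475 [0.453  0.0896 0.206 ] [-60.29  89.96 144.23] [-0.09 -1.01 -0.25] [-0.06  0.03 -0.07] 0.061
held (array([0.4534, 0.0881]), 6302, np.float64(0.2411), 0.0018) tool y,z [0.0016 0.0003]
tilt slopes deg [-0.19  0.67] rim z 0.2408
target (array([0.4554, 0.0872]), 1105, np.float64(0.0944), 0.0002)
shift tool y,z [ 0.0016 -0.0014]
```

```bash
cat > held2.py <<'E'
import sys
from h import *
# held2.py rim_rel_tcp target n
def one(off,tn):
    s=bot.state(); r=R(); t=s['tcp_pos']; p,d=bot.get_image('wrist'); P=cloud('wrist',d)
    L=(P.reshape(-1,3)-t)@r; L=L[np.isfinite(L).all(1)]           # tool frame
    L=L[(abs(-L[:,0]-off)<.008)&(np.hypot(L[:,1],L[:,2])<.036)]
    L=L[abs(L[:,2])>abs(L[:,1])*.8]
    h,e=np.histogram(-L[:,0],16); zr=e[h.argmax()]+.0005
    M=L[abs(-L[:,0]-zr)<.0015]; M=M[np.hypot(M[:,1],M[:,2])>.022]
    f=lambda q:(lambda k:np.maximum(k-.031,0)+np.minimum(k-.026,0))(np.hypot(M[:,1]-q[0],M[:,2]-q[1]))
    q=least_squares(f,[0,0],loss='soft_l1',f_scale=.001)
    xy,z,a,b=T[tn]; g=ring(P,xy,z,a,b); G=(r.T@np.r_[g[0]-t[:2],0])[1:] if g else np.full(2,np.nan)
    return np.r_[q.x,np.sqrt(np.mean(q.fun**2)),zr+t[2],G,G-q.x]
a=np.array([one(float(sys.argv[1]),sys.argv[2]) for _ in range(int(sys.argv[3]))])
print('held y z rms rimz | target y z | shift y z'); print(a.round(4)); print(np.nanmedian(a,0).round(4)); print(bot.state()['tcp_pos'].round(4),bot.state()['force'].round(2))
E
python3 held2.py .036 stand 4
```

```text
held y z rms rimz | target y z | shift y z
[[ 1.200e-03  7.000e-04  1.000e-04  2.413e-01  1.700e-03 -2.300e-03
   4.000e-04 -3.100e-03]
 [ 1.100e-03  5.000e-04  1.000e-04  2.416e-01  7.000e-04 -2.900e-03
  -4.000e-04 -3.500e-03]
 [ 9.000e-04  5.000e-04  1.000e-04  2.416e-01  2.000e-04 -3.200e-03
  -7.000e-04 -3.700e-03]
 [ 8.000e-04  4.000e-04  1.000e-04  2.419e-01 -3.000e-04 -3.400e-03
  -1.100e-03 -3.800e-03]]
[ 1.000e-03  5.000e-04  1.000e-04  2.416e-01  4.000e-04 -3.100e-03
 -6.000e-04 -3.600e-03]
[0.4529 0.0867 0.2062] [-0.75  0.18 -0.56]
```

{"api": "apply_moves", "payload": {"targets": [[0.05, [0, -0.001, -0.0037], 0], [0.05, [0.02, 0, 0], 0], [0.05, [0.02, 0, 0], 0], [0.05, [0.02, 0, 0], 0], [0.05, [0, 0, 0], 0]]}}

```text
clock: 6.35
tcp_pos: [0.4547, 0.0895, 0.1445]
orientation: [-21.1, 89.8, -176.9]
force: [-0.5, -0.3, -1.0]
gripper_width: 0.061
```

{"api": "apply_moves", "payload": {"targets": [[0.05, [0, 0, 0], 0], [0.05, [0, 0, 0], 0], [0.05, [0, 0, 0], 0], [0.05, [0, 0, 0], 0], [0.05, [0, 0, 0], 0]]}}

```text
clock: 6.98
tcp_pos: [0.4561, 0.09, 0.1465]
orientation: [167.3, 90.0, 11.6]
force: [0.4, -0.4, -1.0]
gripper_width: 0.0608
```

```bash
python3 held2.py .036 stand 3
```

```text
held y z rms rimz | target y z | shift y z
[[6.000e-04 4.000e-04 1.000e-04 1.818e-01 1.400e-03 3.500e-03 8.000e-04
  3.100e-03]
 [6.000e-04 4.000e-04 1.000e-04 1.818e-01 1.400e-03 3.400e-03 9.000e-04
  3.000e-03]
 [5.000e-04 4.000e-04 1.000e-04 1.816e-01 1.500e-03 3.300e-03 1.000e-03
  2.900e-03]]
[6.000e-04 4.000e-04 1.000e-04 1.818e-01 1.400e-03 3.400e-03 9.000e-04
 3.000e-03]
[0.456  0.09   0.1463] [-0.82 -0.1   0.17]
```

```bash
cat > patch.py <<'E'
s=open('h.py').read()
s=s.replace("    if len(Q)<8","    k=np.hypot(*(Q[:,:2]-xy).T); Q=Q[k>rmin]\n    if len(Q)<8").replace("tol=.008):","tol=.008,rmin=0):")
open('h.py','w').write(s)
s=open('held2.py').read()
s=s.replace("g=ring(P,xy,z,a,b);","g=ring(P,xy,z-.0015,a,b,.003,.0235);")
open('held2.py','w').write(s)
E
python3 patch.py; sed -i "s/'stand':((.46,.085)/'stand':((.4557,.0873)/" h.py
python3 held2.py .036 stand 2; python3 - <<'E'
from h import *
p,d=save('wrist','w4.png'); P=cloud('wrist',d)
print(ring(P,(.4557,.0873),.0945,.03,.026,.003,.0235), bot.state()['orientation'], bot.state()['joint_positions'].round(2))
E
```

```text
held y z rms rimz | target y z | shift y z
[[6.000e-04 4.000e-04 1.000e-04 1.814e-01 1.100e-03 1.100e-03 5.000e-04
  8.000e-04]
 [6.000e-04 4.000e-04 1.000e-04 1.818e-01 1.200e-03 1.000e-03 6.000e-04
  7.000e-04]]
[6.000e-04 4.000e-04 1.000e-04 1.816e-01 1.200e-03 1.100e-03 6.000e-04
 7.000e-04]
[0.456  0.09   0.1463] [ 0.44  0.16 -1.25]
(array([0.4554, 0.0885]), 1243, np.float64(0.0945), 0.0001) [ -14.62930883   89.99777621 -170.34990956] [  2.89  -6.39 -12.91  83.49  -0.   158.61]
```

View pics/w4.png

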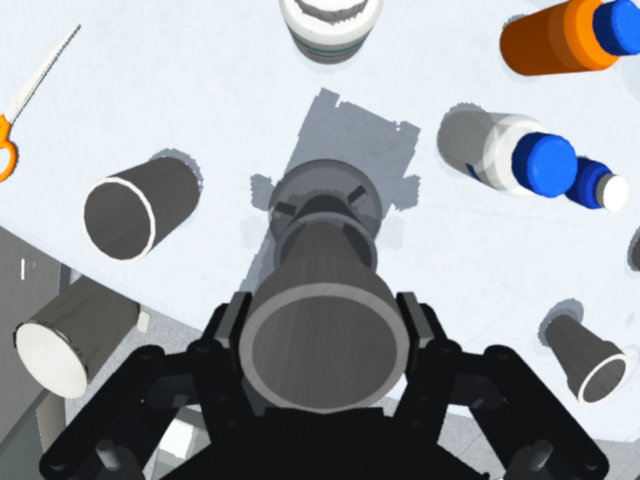

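{"api": "apply_moves", "payload": {"targets": [[0.05, [0.01, 0.0006, 0.0008], 0], [0.05, [0.012, 0, 0], 0], [0.05, [0.012, 0, 0], 0], [0.05, [0.008, 0, 0], 0], [0.05, [0, 0, 0], 0]]}}

```text
clock: 7.9
tcp_pos: [0.4555, 0.0886, 0.1034]
orientation: [49.3, 89.9, -106.5]
force: [1.5, -2.2, -2.1]
gripper_width: 0.0608
```

{"api": "apply_moves", "payload": {"targets": [[0.05, [0.001, 0, 0], 0], [0.05, [0.001, 0, 0], 0], [0.05, [0.001, 0, 0], 0], [0.05, [0, 0, 0], 0], [0.05, [0, 0, 0], 0]]}}

```text
clock: 8.52
tcp_pos: [0.4561, 0.0889, 0.1019]
orientation: [132.6, 89.9, -23.1]
force: [1.0, -3.6, 1.8]
gripper_width: 0.0606
```

```bash
python3 held2.py .036 stand 2
```

```text
held y z rms rimz | target y z | shift y z
[[ 6.000e-04  5.000e-04  1.000e-04  1.374e-01  1.000e-04  1.600e-03
  -5.000e-04  1.100e-03]
 [ 6.000e-04  5.000e-04  1.000e-04  1.374e-01  2.000e-04  1.500e-03
  -4.000e-04  1.000e-03]]
[ 6.000e-04  5.000e-04  1.000e-04  1.374e-01  1.000e-04  1.600e-03
 -5.000e-04  1.000e-03]
[0.4561 0.0889 0.1018] [ 3.03 -3.04  2.46]
```

{"api": "apply_moves", "payload": {"targets": [[0.05, [0, 0.0008, 0], 0], [0.05, [0, 0, 0], 0], [0.05, [0, 0, 0], 0], [0.05, [0, 0, 0], 0], [0.05, [0, 0, 0], 0]]}}

```text
clock: 9.25
tcp_pos: [0.4558, 0.0885, 0.1012]
orientation: [-65.5, 90.0, 138.7]
force: [1.9, -0.8, 0.9]
gripper_width: 0.0608
```

```bash
python3 - <<'E'
from h import *
F=[]
for _ in range(4): bot.get_image('top'); s=bot.state(); F.append(np.r_[R().T@s['force'],s['tcp_pos']])
print(np.array(F).round(4))
E
```

```text
[[-1.2293  2.1975 -1.0972  0.4558  0.0885  0.1013]
 [-0.7933  2.73   -0.9019  0.4558  0.0885  0.1012]
 [-1.7239  1.9184 -1.1047  0.4558  0.0885  0.1013]
 [-1.5915  2.2158 -1.5659  0.4558  0.0885  0.1013]]
```

{"api": "apply_moves", "payload": {"targets": [[0.05, [0, 0.0006, -0.0004], 0], [0.05, [0.001, 0, 0], 0], [0.05, [0.001, 0, 0], 0], [0.05, [0, 0, 0], 0], [0.05, [0, 0, 0], 0]]}}

```text
clock: 10.07
tcp_pos: [0.4564, 0.0884, 0.0993]
orientation: [-101.8, 90.0, 102.5]
force: [1.8, 0.7, 1.6]
gripper_width: 0.0607
```

```bash
cat > f.py <<'E'
from h import *
F=[]
for _ in range(3): bot.get_image('top'); s=bot.state(); F.append(np.r_[R().T@s['force'],s['tcp_pos']])
print('tool-frame force, tcp',np.mean(F,0).round(4),s['clock'])
E
python3 f.py
```

```text
tool-frame force, tcp [-1.2982 -0.2949 -1.8853  0.4564  0.0883  0.0993] 10.225
```

Nearly force-free; keep going, z a bit negative.

{"api": "apply_moves", "payload": {"targets": [[0.05, [0, 0, -0.0005], 0], [0.05, [0.001, 0, 0], 0], [0.05, [0.001, 0, 0], 0], [0.05, [0, 0, 0], 0], [0.05, [0, 0, 0], 0]]}}

```text
clock: 10.85
tcp_pos: [0.4568, 0.0885, 0.0984]
orientation: [-129.2, 90.0, 75.1]
force: [-1.2, 1.3, 6.7]
gripper_width: 0.0607
```

```bash
python3 f.py
```

```text
tool-frame force, tcp [-6.8152 -2.5198  0.9549  0.4568  0.0885  0.0984] 11.0
```

```bash
python3 held2.py .036 stand 2; python3 - <<'E'
from h import *
p,d=bot.get_image('top'); P=cloud('top',d)
Q=P.reshape(-1,3);Q=Q[np.isfinite(Q).all(1)]
Q=Q[np.hypot(*(Q[:,:2]-(.455,.087)).T)<.031]
print(np.histogram(Q[:,2],np.arange(.12,.15,.002)))
E
```

```text
held y z rms rimz | target y z | shift y z
[[ 5.000e-04  4.000e-04  1.000e-04  1.336e-01 -3.000e-04  1.600e-03
  -8.000e-04  1.200e-03]
 [ 6.000e-04  4.000e-04  1.000e-04  1.337e-01 -2.000e-04  1.600e-03
  -8.000e-04  1.200e-03]]
[ 5.000e-04  4.000e-04  1.000e-04  1.337e-01 -2.000e-04  1.600e-03
 -8.000e-04  1.200e-03]
[0.4568 0.0885 0.0983] [-0.86  2.54  6.2 ]
(array([ 6,  3,  2,  3,  4,  3, 18, 30, 26, 12,  0,  0,  0,  0]), array([0.12 , 0.122, 0.124, 0.126, 0.128, 0.13 , 0.132, 0.134, 0.136,
       0.138, 0.14 , 0.142, 0.144, 0.146, 0.148]))
```

{"api": "apply_moves", "payload": {"targets": [[0.05, [0, -0.0005, 0.0003], 0], [0.05, [0, 0, 0], 0], [0.05, [0.001, 0, 0], 0], [0.05, [0, 0, 0], 0], [0.05, [0, 0, 0], 0]]}}

```text
clock: 11.78
tcp_pos: [0.4567, 0.0886, 0.0979]
orientation: [152.1, 89.9, -3.6]
force: [-1.6, 1.1, 8.8]
gripper_width: 0.0606
```

```bash
python3 f.py
```

```text
tool-frame force, tcp [-8.8355 -1.9895  1.7501  0.4567  0.0886  0.0979] 11.925
```

{"api": "apply_moves", "payload": {"targets": [[0.05, [0, -0.0005, 0.0004], 0], [0.05, [0, 0, 0], 0], [0.05, [0, 0, 0], 0], [0.05, [0, 0, 0], 0], [0.05, [0, 0, 0], 0]]}}

```text
clock: 12.55
tcp_pos: [0.4567, 0.0886, 0.0978]
orientation: [139.1, 89.9, -16.6]
force: [-0.6, 0.2, 7.1]
gripper_width: 0.0607
```

```bash
python3 f.py
```

```text
tool-frame force, tcp [-7.2802 -0.9977  0.8811  0.4567  0.0886  0.0979] 12.7
```

{"api": "apply_moves", "payload": {"targets": [[0.05, [-0.001, 0, 0], 0], [0.05, [0, 0, 0], 0], [0.05, [0, 0, 0], 0], [0.05, [0, 0, 0], 0], [0.05, [0, 0, 0], 0]]}}

```text
clock: 13.32
tcp_pos: [0.4566, 0.0886, 0.0979]
orientation: [138.6, 89.9, -17.1]
force: [1.6, -0.3, 5.3]
gripper_width: 0.0608
```

```bash
python3 f.py
```

```text
tool-frame force, tcp [-5.5071  0.453  -0.6754  0.4566  0.0886  0.0979] 13.475
```

{"api": "apply_moves", "payload": {"targets": [[0.05, [-0.0015, 0, 0], 0], [0.05, [0, 0, 0], 0], [0.063, [0, 0, 0], 0], [0.07, [0, 0, 0], 0], [0.085, [0, 0, 0], 0]]}}

```text
clock: 14.1
tcp_pos: [0.455, 0.089, 0.0984]
orientation: [-35.4, 89.9, 168.9]
force: [-0.4, 0.6, -0.1]
gripper_width: 0.0845
```

{"api": "apply_moves", "payload": {"targets": [[0.085, [0, 0, 0], 0], [0.085, [-0.02, 0, 0], 0], [0.085, [-0.04, 0, 0], 0], [0.085, [-0.04, 0, 0], 0], [0.085, [0, 0, 0], 0]]}}

```text
clock: 14.72
tcp_pos: [0.4582, 0.089, 0.203]
orientation: [159.6, 89.6, 3.8]
force: [-0.4, 0.2, -0.2]
gripper_width: 0.0851
```

```bash
cat >> h.py <<'E'
T['tall2']=((.4558,.0873),.132,.031,.026)
T['med2']=((.4558,.0873),.168,.031,.026)
T['short2']=((.4558,.0873),.204,.031,.026)
E
python3 look.py w5.png tall2 med short; python3 - <<'E'
from h import *
p,d=bot.get_image('wrist'); P=cloud('wrist',d).reshape(-1,3); P=P[np.isfinite(P).all(1)]
n=P[(lambda k:(k>.0265)&(k<.0305))(np.hypot(*(P[:,:2]-(.4558,.0873)).T))&(P[:,2]>.12)&(P[:,2]<.145)]
A=np.c_[n[:,:2]-n[:,:2].mean(0),np.ones(len(n))];c=np.linalg.lstsq(A,n[:,2],rcond=None)[0];print('tilt',np.degrees(c[:2]),c[2],len(n))
E
```

```text
14.725 [0.4582 0.089  0.203 ] [159.55  89.55   3.83] [-0.36  0.25 -0.23] 0.0851
med (array([ 0.4438, -0.1953]), 673, np.float64(0.0908), 0.0003) tool shift y,z to centre [0.2532 0.1301]
short (array([ 0.569 , -0.2545]), 186, np.float64(0.0701), 0.0001) tool shift y,z to centre [0.3587 0.0403]
tall2 (array([0.4547, 0.0886]), 2746, np.float64(0.129), 0.0002) tool shift y,z to centre [-0.0011  0.0034]
tilt [ 0.32449646 -0.88570432] 0.12863365736665378 2015
```

{"api": "apply_moves", "payload": {"targets": [[0.085, [0, 0.0507, 0.0254], 0], [0.085, [0, 0.0507, 0.0254], 0], [0.085, [0, 0.0507, 0.0254], 0], [0.085, [0, 0.0507, 0.0254], 0], [0.085, [0, 0.0507, 0.0254], 0]]}}

```text
clock: 15.45
tcp_pos: [0.4431, -0.1956, 0.1968]
orientation: [-62.9, 89.8, 141.3]
force: [0.6, -0.3, 0.6]
gripper_width: 0.0849
```

{"api": "apply_moves", "payload": {"targets": [[0.085, [0.02, 0, 0], 0], [0.085, [0.025, 0, 0], 0], [0.085, [0, 0, 0], 0], [0.085, [0, 0, 0], 0], [0.085, [0, 0, 0], 0]]}}

```text
clock: 16.08
tcp_pos: [0.445, -0.1945, 0.1549]
orientation: [123.4, 89.9, -32.3]
force: [0.2, 0.3, -0.3]
gripper_width: 0.0853
```

```bash
python3 look.py w6.png med tall2 stand short
```

```text
16.075 [ 0.445  -0.1945  0.1549] [123.44  89.9  -32.25] [ 0.16  0.28 -0.31] 0.0853
stand (array([0.4555, 0.0879]), 463, np.float64(0.0928), 0.0003) tool shift y,z to centre [-0.253  -0.1259]
med (array([ 0.446 , -0.1959]), 3144, np.float64(0.0934), 0.0002) tool shift y,z to centre [ 0.0017 -0.0004]
short (array([ 0.5705, -0.2549]), 2644, np.float64(0.0732), 0.0002) tool shift y,z to centre [ 0.1067 -0.0895]
```

{"api": "apply_moves", "payload": {"targets": [[0.085, [0.025, 0.0015, -0.0006], 0], [0.085, [0.025, 0, 0], 0], [0.085, [0.025, 0, 0], 0], [0.085, [0.023, 0, 0], 0], [0.085, [0, 0, 0], 0]]}}

```text
clock: 16.75
tcp_pos: [0.4444, -0.1947, 0.0545]
orientation: [-55.8, 89.8, 148.5]
force: [-0.2, 0.6, -0.0]
gripper_width: 0.0846
```

{"api": "apply_moves", "payload": {"targets": [[0.06, [0, 0, 0], 0], [0.05, [0, 0, 0], 0], [0.05, [0, 0, 0], 0], [0.05, [0, 0, 0], 0], [0.05, [0, 0, 0], 0]]}}

```text
clock: 17.38
tcp_pos: [0.4468, -0.1962, 0.0578]
orientation: [129.2, 89.8, -26.5]
force: [-1.1, 1.0, 5.8]
gripper_width: 0.0606
```

```bash
python3 f.py
```

```text
tool-frame force, tcp [-5.6452 -1.0592  0.1467  0.4468 -0.1962  0.0578] 17.525
```

{"api": "apply_moves", "payload": {"targets": [[0.05, [-0.02, 0, 0], 0], [0.05, [-0.03, 0, 0], 0], [0.05, [-0.04, 0, 0], 0], [0.05, [-0.04, 0, 0], 0], [0.05, [-0.025, 0, 0], 0]]}}

```text
clock: 18.15
tcp_pos: [0.446, -0.196, 0.213]
orientation: [118.6, 89.8, -37.1]
force: [0.1, -0.2, -1.6]
gripper_width: 0.0606
```

{"api": "apply_moves", "payload": {"targets": [[0.05, [0, -0.051, -0.0251], 0], [0.05, [0, -0.051, -0.0251], 0], [0.05, [0, -0.051, -0.0251], 0], [0.05, [0, -0.051, -0.0251], 0], [0.05, [0, -0.051, -0.0251], 0]]}}

```text
clock: 18.77
tcp_pos: [0.4549, 0.0901, 0.2107]
orientation: [121.7, 90.0, -34.0]
force: [0.3, -1.3, -0.1]
gripper_width: 0.0606
```

{"api": "apply_moves", "payload": {"targets": [[0.05, [0, 0, 0], 0], [0.05, [0, 0, 0], 0], [0.05, [0, 0, 0], 0], [0.05, [0, 0, 0], 0], [0.05, [0, 0, 0], 0]]}}

```text
clock: 19.4
tcp_pos: [0.4552, 0.0875, 0.2108]
orientation: [66.2, 90.0, -89.7]
force: [0.1, 0.6, -1.1]
gripper_width: 0.0602
```

```bash
sed -i 's/Q=Q\[k>rmin\]/Q=Q[(k>rmin)\&(k<.04)]/' h.py; python3 held2.py .036 tall2 3; python3 look.py w7.png tall2 stand
```

```text
held y z rms rimz | target y z | shift y z
[[ 4.000e-04  5.000e-04  1.000e-04  2.467e-01 -8.000e-04 -8.000e-04
  -1.200e-03 -1.300e-03]
 [ 5.000e-04  5.000e-04  1.000e-04  2.466e-01 -6.000e-04 -7.000e-04
  -1.100e-03 -1.200e-03]
 [ 4.000e-04  5.000e-04  1.000e-04  2.467e-01 -5.000e-04 -7.000e-04
  -9.000e-04 -1.200e-03]]
[ 4.000e-04  5.000e-04  1.000e-04  2.467e-01 -6.000e-04 -7.000e-04
 -1.100e-03 -1.200e-03]
[0.4551 0.0881 0.2109] [-0.27  0.16 -1.18]
19.55 [0.4551 0.0881 0.2109] [151.75  90.    -4.01] [-0.27  0.16 -1.18] 0.0605
stand (array([0.4594, 0.0907]), 420, np.float64(0.0944), 0.0027) tool shift y,z to centre [-0.0006 -0.005 ]
tall2 (array([0.4556, 0.0886]), 1746, np.float64(0.1312), 0.0002) tool shift y,z to centre [-0.0003 -0.0006]
```

{"api": "apply_moves", "payload": {"targets": [[0.05, [0, -0.0003, -0.0014], 0], [0.05, [0.025, 0, 0], 0], [0.05, [0.02, 0, 0], 0], [0.05, [0.015, 0, 0], 0], [0.05, [0.008, 0, 0], 0]]}}

```text
clock: 20.23
tcp_pos: [0.456, 0.0893, 0.142]
orientation: [1.6, 90.0, -154.2]
force: [-0.2, 0.3, -1.3]
gripper_width: 0.0602
```

{"api": "apply_moves", "payload": {"targets": [[0.05, [0.001, 0, 0], 0], [0.05, [0, 0, 0], 0], [0.05, [0, 0, 0], 0], [0.05, [0, 0, 0], 0], [0.05, [0, 0, 0], 0]]}}

```text
clock: 20.85
tcp_pos: [0.4563, 0.0893, 0.142]
orientation: [167.1, 90.0, 11.4]
force: [0.2, -0.5, -1.8]
gripper_width: 0.0603
```

```bash
python3 f.py;  python3 held2.py .036 tall2 1
```

```text
tool-frame force, tcp [ 1.5278 -0.3364  0.0095  0.4563  0.0893  0.1419] 21.0
held y z rms rimz | target y z | shift y z
[[6.000e-04 6.000e-04 1.000e-04 1.777e-01 6.000e-04 1.800e-03 1.000e-04
  1.200e-03]]
[6.000e-04 6.000e-04 1.000e-04 1.777e-01 6.000e-04 1.800e-03 1.000e-04
 1.200e-03]
[0.4562 0.0893 0.1419] [-0.03 -0.64 -0.93]
```

{"api": "apply_moves", "payload": {"targets": [[0.05, [0.001, 0.0008, 0], 0], [0.05, [0.001, 0, 0], 0], [0.05, [0.001, 0, 0], 0], [0.05, [0.001, 0, 0], 0], [0.05, [0.001, 0, 0], 0]]}}

```text
clock: 21.68
tcp_pos: [0.4565, 0.0886, 0.1367]
orientation: [-31.5, 90.0, 172.8]
force: [0.0, -0.2, -2.1]
gripper_width: 0.0603
```

```bash
python3 f.py
```

```text
tool-frame force, tcp [ 0.9941 -0.249  -0.0784  0.4565  0.0886  0.1367] 21.825
```

{"api": "apply_moves", "payload": {"targets": [[0.05, [0.001, 0, 0], 0], [0.05, [0.001, 0, 0], 0], [0.05, [0, 0, 0], 0], [0.05, [0, 0, 0], 0], [0.05, [0, 0, 0], 0]]}}

```text
clock: 22.45
tcp_pos: [0.4566, 0.0886, 0.1348]
orientation: [-137.0, 90.0, 67.2]
force: [0.2, 0.7, -2.4]
gripper_width: 0.0604
```

```bash
python3 f.py
```

```text
tool-frame force, tcp [ 1.6707  0.1155 -0.2458  0.4566  0.0886  0.1348] 22.6
```

{"api": "apply_moves", "payload": {"targets": [[0.05, [0.0007, 0, 0], 0], [0.05, [0, 0, 0], 0], [0.05, [0.0007, 0, 0], 0], [0.05, [0, 0, 0], 0], [0.05, [0, 0, 0], 0]]}}

```text
clock: 23.22
tcp_pos: [0.4567, 0.0886, 0.1337]
orientation: [170.4, 90.0, 14.6]
force: [-0.8, 1.7, 1.6]
gripper_width: 0.0606
```

```bash
python3 f.py
```

```text
tool-frame force, tcp [-1.9109 -0.8868  0.4341  0.4567  0.0887  0.1337] 23.375
```

{"api": "apply_moves", "payload": {"targets": [[0.05, [-0.0004, -0.0002, 0.0001], 0], [0.05, [0, 0, 0], 0], [0.063, [0, 0, 0], 0], [0.07, [0, 0, 0], 0], [0.085, [0, 0, 0], 0]]}}

```text
clock: 24.0
tcp_pos: [0.4562, 0.0886, 0.1336]
orientation: [-9.9, 90.0, -165.6]
force: [-0.1, 0.2, 0.3]
gripper_width: 0.0847
```

{"api": "apply_moves", "payload": {"targets": [[0.085, [0, 0, 0], 0], [0.085, [-0.02, 0, 0], 0], [0.085, [-0.04, 0, 0], 0], [0.085, [-0.02, 0, 0], 0], [0.085, [0, 0, 0], 0]]}}

```text
clock: 24.62
tcp_pos: [0.4577, 0.0888, 0.2158]
orientation: [158.2, 89.8, 2.5]
force: [0.6, 0.2, 0.4]
gripper_width: 0.0853
```

```bash
python3 look.py w8.png med2 short
```

```text
24.625 [0.4577 0.0888 0.2158] [158.21  89.75   2.49] [0.59 0.21 0.35] 0.0853
short (array([ 0.5695, -0.2547]), 294, np.float64(0.071), 0.0003) tool shift y,z to centre [0.3591 0.0393]
med2 (array([0.4552, 0.0887]), 3506, np.float64(0.1661), 0.0002) tool shift y,z to centre [-0.001   0.0023]
```

View pics/w8.png

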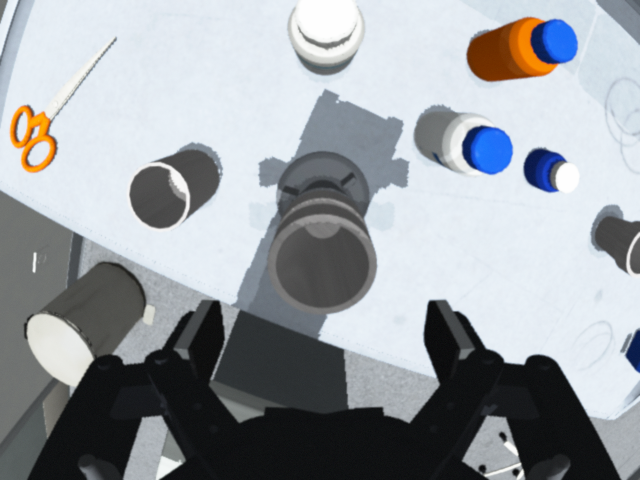

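{"api": "apply_moves", "payload": {"targets": [[0.085, [0, 0.045, 0.0045], 0], [0.085, [0, 0.045, 0.0045], 0], [0.085, [0, 0.045, 0.0045], 0], [0.085, [0, 0.045, 0.0045], 0], [0.085, [0, 0.045, 0.0045], 0]]}}

```text
clock: 25.3
tcp_pos: [0.5278, -0.1267, 0.2116]
orientation: [-47.7, 89.8, 156.5]
force: [0.7, 0.6, 0.5]
gripper_width: 0.085
```

{"api": "apply_moves", "payload": {"targets": [[0.085, [0, 0.045, 0.0045], 0], [0.085, [0, 0.045, 0.0045], 0], [0.085, [0, 0.045, 0.0045], 0], [0.085, [0.03, 0, 0], 0], [0.085, [0.05, 0, 0], 0]]}}

```text
clock: 25.92
tcp_pos: [0.5724, -0.2557, 0.1329]
orientation: [127.7, 89.9, -28.1]
force: [0.5, -0.7, -0.2]
gripper_width: 0.0847
```

{"api": "apply_moves", "payload": {"targets": [[0.085, [0, 0, 0], 0], [0.085, [0, 0, 0], 0], [0.085, [0, 0, 0], 0], [0.085, [0, 0, 0], 0], [0.085, [0, 0, 0], 0]]}}

```text
clock: 26.55
tcp_pos: [0.5725, -0.2546, 0.1355]
orientation: [124.8, 89.8, -30.9]
force: [0.4, 1.6, -0.6]
gripper_width: 0.0848
```

```bash
python3 look.py w9.png short med2
```

```text
26.55 [ 0.5725 -0.2546  0.1355] [124.81  89.83 -30.9 ] [ 0.35  1.57 -0.57] 0.0848
short (array([ 0.5713, -0.2551]), 3072, np.float64(0.0728), 0.0002) tool shift y,z to centre [-0.0001  0.0013]
```

Down to TCP ≈ 0.037 and grip.

{"api": "apply_moves", "payload": {"targets": [[0.085, [0.025, 0, 0.001], 0], [0.085, [0.025, 0, 0], 0], [0.085, [0.025, 0, 0], 0], [0.085, [0.022, 0, 0], 0], [0.085, [0, 0, 0], 0]]}}

```text
clock: 27.22
tcp_pos: [0.5688, -0.2536, 0.0343]
orientation: [-54.3, 89.7, 150.0]
force: [-0.9, 0.3, 0.4]
gripper_width: 0.0852
```

{"api": "apply_moves", "payload": {"targets": [[0.06, [0, 0, 0], 0], [0.05, [0, 0, 0], 0], [0.05, [0, 0, 0], 0], [0.05, [0, 0, 0], 0], [0.05, [0, 0, 0], 0]]}}

```text
clock: 27.85
tcp_pos: [0.5719, -0.2553, 0.0387]
orientation: [126.9, 89.8, -28.8]
force: [0.5, 1.1, 5.6]
gripper_width: 0.0604
```

```bash
python3 f.py
```

```text
tool-frame force, tcp [-5.2208 -0.561  -0.4391  0.5718 -0.2552  0.0387] 28.0
```

{"api": "apply_moves", "payload": {"targets": [[0.05, [-0.02, 0, 0], 0], [0.05, [-0.04, 0, 0], 0], [0.05, [-0.045, 0, 0], 0], [0.05, [-0.045, 0, 0], 0], [0.05, [-0.04, 0, 0], 0]]}}

```text
clock: 28.62
tcp_pos: [0.5704, -0.2546, 0.2278]
orientation: [-39.9, 90.0, 164.4]
force: [0.5, 0.6, -1.0]
gripper_width: 0.0607
```

{"api": "apply_moves", "payload": {"targets": [[0.05, [0, -0.0451, -0.0045], 0], [0.05, [0, -0.0451, -0.0045], 0], [0.05, [0, -0.0451, -0.0045], 0], [0.05, [0, -0.0451, -0.0046], 0], [0.05, [0, -0.0451, -0.0046], 0]]}}

```text
clock: 29.25
tcp_pos: [0.4976, -0.0384, 0.226]
orientation: [-38.5, 89.9, 165.8]
force: [0.3, 0.0, -0.2]
gripper_width: 0.0606
```

{"api": "apply_moves", "payload": {"targets": [[0.05, [0, -0.0451, -0.0046], 0], [0.05, [0, -0.0451, -0.0045], 0], [0.05, [0, -0.0451, -0.0045], 0], [0.05, [0, 0, 0], 0], [0.05, [0, 0, 0], 0]]}}

```text
clock: 29.88
tcp_pos: [0.4553, 0.0889, 0.2263]
orientation: [32.8, 89.9, -122.9]
force: [-0.9, -0.8, -0.7]
gripper_width: 0.06
```

{"api": "apply_moves", "payload": {"targets": [[0.05, [0, 0, 0], 0], [0.05, [0, 0, 0], 0], [0.05, [0, 0, 0], 0], [0.05, [0, 0, 0], 0], [0.05, [0, 0, 0], 0]]}}

```text
clock: 30.5
tcp_pos: [0.4555, 0.089, 0.2269]
orientation: [163.8, 90.0, 8.1]
force: [-0.4, 0.3, -0.5]
gripper_width: 0.0604
```

```bash
python3 held2.py .036 med2 3
```

```text
held y z rms rimz | target y z | shift y z
[[ 5.000e-04  1.000e-04  1.000e-04  2.620e-01  5.000e-04  1.000e-04
   1.000e-04  0.000e+00]
 [ 5.000e-04  1.000e-04  1.000e-04  2.619e-01  7.000e-04  0.000e+00
   2.000e-04 -0.000e+00]
 [ 5.000e-04  1.000e-04  1.000e-04  2.616e-01  7.000e-04  1.000e-04
   2.000e-04  0.000e+00]]
[5.000e-04 1.000e-04 1.000e-04 2.619e-01 7.000e-04 1.000e-04 2.000e-04
 0.000e+00]
[0.4554 0.0892 0.2268] [ 0.65  0.07 -0.84]
```

{"api": "apply_moves", "payload": {"targets": [[0.05, [0, 0.0005, -0.0005], 0], [0.05, [0.02, 0, 0], 0], [0.05, [0.015, 0, 0], 0], [0.05, [0.01, 0, 0], 0], [0.05, [0.002, 0, 0], 0]]}}

```text
clock: 31.28
tcp_pos: [0.4555, 0.0889, 0.1788]
orientation: [-20.2, 89.9, -175.9]
force: [0.1, 0.3, -0.3]
gripper_width: 0.0605
```

{"api": "apply_moves", "payload": {"targets": [[0.05, [0.001, 0, 0], 0], [0.05, [0, 0, 0], 0], [0.05, [0, 0, 0], 0], [0.05, [0, 0, 0], 0], [0.05, [0, 0, 0], 0]]}}

```text
clock: 31.9
tcp_pos: [0.4562, 0.0889, 0.179]
orientation: [162.9, 90.0, 7.2]
force: [0.2, -0.4, -1.1]
gripper_width: 0.0606
```

```bash
python3 f.py;  python3 held2.py .036 med2 1
```

```text
tool-frame force, tcp [ 1.3718 -0.2502 -0.3557  0.4561  0.0889  0.1789] 32.05
held y z rms rimz | target y z | shift y z
[[ 5.000e-04  1.000e-04  1.000e-04  2.139e-01  3.000e-04  1.400e-03
  -2.000e-04  1.300e-03]]
[ 5.000e-04  1.000e-04  1.000e-04  2.139e-01  3.000e-04  1.400e-03
 -2.000e-04  1.300e-03]
[0.4561 0.0889 0.1788] [-0.42  0.01 -1.26]
```

{"api": "apply_moves", "payload": {"targets": [[0.05, [0.0015, 0.0003, 0], 0], [0.05, [0.0015, 0, 0], 0], [0.05, [0.001, 0, 0], 0], [0.05, [0.001, 0, 0], 0], [0.05, [0, 0, 0], 0]]}}

```text
clock: 32.72
tcp_pos: [0.4561, 0.0887, 0.1737]
orientation: [-16.3, 90.0, -172.1]
force: [0.0, -0.0, -1.4]
gripper_width: 0.0606
```

```bash
python3 f.py
```

```text
tool-frame force, tcp [1.3924 0.0092 0.2995 0.4562 0.0887 0.1738] 32.875
```

{"api": "apply_moves", "payload": {"targets": [[0.05, [0.001, 0, 0], 0], [0.05, [0, 0, 0], 0], [0.05, [0.001, 0, 0], 0], [0.05, [0, 0, 0], 0], [0.05, [0, 0, 0], 0]]}}

```text
clock: 33.5
tcp_pos: [0.4562, 0.0887, 0.1718]
orientation: [-16.2, 90.0, -171.9]
force: [-0.4, -0.3, -1.6]
gripper_width: 0.0606
```

```bash
python3 f.py
```

```text
tool-frame force, tcp [ 1.5151  0.3828 -0.0204  0.4562  0.0887  0.1718] 33.65
```

{"api": "apply_moves", "payload": {"targets": [[0.05, [0.0007, 0, 0], 0], [0.05, [0, 0, 0], 0], [0.05, [0.0007, 0, 0], 0], [0.05, [0, 0, 0], 0], [0.05, [0, 0, 0], 0]]}}

```text
clock: 34.28
tcp_pos: [0.4562, 0.0887, 0.1704]
orientation: [-118.9, 90.0, 85.3]
force: [-1.1, 1.0, -1.2]
gripper_width: 0.0608
```

```bash
python3 f.py
```

```text
tool-frame force, tcp [ 1.4002 -0.3517 -0.1926  0.4562  0.0887  0.1704] 34.425
```

{"api": "apply_moves", "payload": {"targets": [[0.05, [0.0006, 0, 0], 0], [0.05, [0, 0, 0], 0], [0.05, [0.0005, 0, 0], 0], [0.05, [0, 0, 0], 0], [0.05, [0, 0, 0], 0]]}}

```text
clock: 35.05
tcp_pos: [0.4562, 0.0887, 0.1694]
orientation: [-149.9, 90.0, 54.4]
force: [0.2, 1.0, -0.8]
gripper_width: 0.0603
```

```bash
python3 f.py
```

```text
tool-frame force, tcp [ 0.3093 -0.5387 -0.6065  0.4562  0.0887  0.1694] 35.2
```

{"api": "apply_moves", "payload": {"targets": [[0.05, [0.0005, 0, 0], 0], [0.05, [0, 0, 0], 0], [0.05, [0, 0, 0], 0], [0.05, [0, 0, 0], 0], [0.05, [0, 0, 0], 0]]}}

```text
clock: 35.83
tcp_pos: [0.4563, 0.0887, 0.169]
orientation: [177.9, 90.0, 22.2]
force: [-0.5, 0.6, 3.1]
gripper_width: 0.0602
```

```bash
python3 f.py
```

```text
tool-frame force, tcp [-1.6644 -0.8553  0.3732  0.4563  0.0887  0.169 ] 35.975
```

Seated with about 3 N. Release and retreat.

{"api": "apply_moves", "payload": {"targets": [[0.05, [-0.0004, -0.0001, 0], 0], [0.05, [0, 0, 0], 0], [0.063, [0, 0, 0], 0], [0.07, [0, 0, 0], 0], [0.085, [0, 0, 0], 0]]}}

```text
clock: 36.6
tcp_pos: [0.4561, 0.0886, 0.1691]
orientation: [17.3, 90.0, -138.5]
force: [0.4, -0.0, 0.1]
gripper_width: 0.0843
```

{"api": "apply_moves", "payload": {"targets": [[0.085, [0, 0, 0], 0], [0.085, [-0.02, 0, 0], 0], [0.085, [-0.04, 0, 0], 0], [0.085, [-0.04, 0, 0], 0], [0.085, [0, 0, 0], 0]]}}

```text
clock: 37.22
tcp_pos: [0.458, 0.0888, 0.2733]
orientation: [157.7, 89.6, 2.0]
force: [0.7, -0.6, -1.1]
gripper_width: 0.085
```

{"api": "apply_moves", "payload": {"targets": [[0.085, [0, 0.05, 0.02], 0], [0.085, [0, 0.05, 0.02], 0], [0.085, [0, 0.05, 0.02], 0], [0.085, [0, 0, 0], 0], [0.085, [0, 0, 0], 0]]}}

```text
clock: 37.85
tcp_pos: [0.4627, -0.0724, 0.2684]
orientation: [-60.4, 89.9, 143.9]
force: [-0.8, 1.3, -0.1]
gripper_width: 0.0853
```

```bash
python3 - <<'E'
from h import *
p,d=save('top','t2.png'); P=cloud('top',d)
for n in('short2',): print(n,ring(P,(.455,.0868),.204))
Q=P.reshape(-1,3);Q=Q[np.isfinite(Q).all(1)]; k=np.hypot(*(Q[:,:2]-(.455,.0868)).T)
m=Q[(k<.031)&(k>.0265)&(Q[:,2]>.19)]; A=np.c_[m[:,:2]-m[:,:2].mean(0),np.ones(len(m))]
c=np.linalg.lstsq(A,m[:,2],rcond=None)[0]; print('tilt deg',np.degrees(c[:2]).round(2),c[2],len(m))
save('scene','s2.png'); 
for n,z in {'straight_beaker_center':.045,'by_bottle_soap_center':.068,'by_bottle_alc_center':.067,'by_gel_blue_center':.03}.items():
    for r in bot.place_of('scene',n)[:2]: print(n,w('scene',r['point'][0]*640,r['point'][1]*480,z).round(3))
print(bot.state()['clock'],bot.state()['force'])
E
```

```text
short2 (array([0.4548, 0.0864]), 543, np.float64(0.2054), 0.0002)
tilt deg [2.72 2.69] 0.20495165892649148 411
straight_beaker_center [0.427 0.215 0.045]
by_bottle_soap_center [0.401 0.223 0.068]
by_bottle_soap_center [0.582 0.15  0.068]
by_bottle_alc_center [0.649 0.002 0.067]
by_gel_blue_center [ 0.585 -0.107  0.03 ]
38.15 [-0.87985218 -0.26016512 -0.25658035]
```

View pics/s2.png

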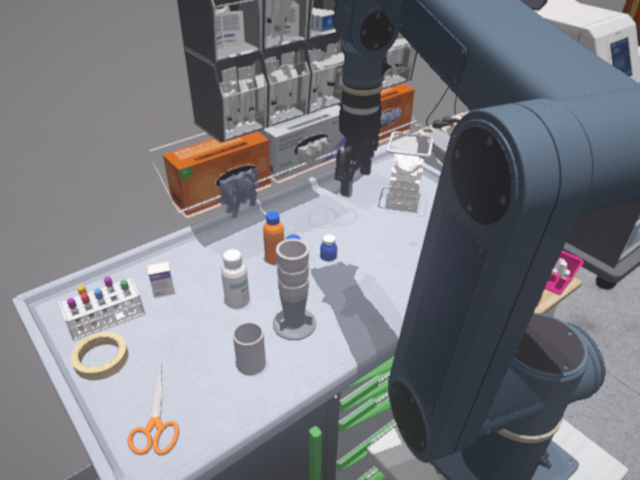

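```bash
python3 - <<'E'
from h import *
p,d=bot.get_image('top'); P=cloud('top',d)
Q=P.reshape(-1,3);Q=Q[np.isfinite(Q).all(1)]; k=np.hypot(*(Q[:,:2]-(.4548,.0864)).T)
m=Q[(k<.030)&(k>.027)&(abs(Q[:,2]-.2055)<.005)]
from collections import Counter
a=np.degrees(np.arctan2(m[:,1]-.0864,m[:,0]-.4548))//45
for s in sorted(set(a)): print(s*45,np.median(m[a==s,2]).round(4),(a==s).sum())
print(bot.state()['clock'])
E
```

```text
-180.0 0.206 31
-135.0 0.2061 33
-90.0 0.2063 32
-45.0 0.2056 30
0.0 0.2061 32
45.0 0.2063 32
90.0 0.206 30
135.0 0.2065 31
38.2
```

Rim level all the way round (within 0.5 mm over 57 mm), so the stack is upright and seated. Handing in.

```bash
python3 -c "
from bench import bot
print(bot.close_job())"
```

```text
the job is handed in; nothing more can be done
None
```

The three cups are stacked in the grey stand, tall, then medium, then short. I handed the job in at about 38 s, with the gripper open and clear of everything.

**How the cups went in:** The medium and short cups were lowered straight in until the wrist force showed light contact, about 3 N with the cup's weight, then let go. The tall cup went in less cleanly. It touched the stand's wall 0.5–1 mm off centre and pressed with up to about 9 N before I recentred it. I eased off that load before letting go.

**Last checks:**
- **Rim height:** The top camera put the top rim at about 0.206 m, against a nominal 0.204 m.
- **Upright:** The rim is centred within 0.3 mm of the stand and level within about 1 mm all round. A first, cruder tilt fit gave 2.7°, probably because it took in points on the cup's inside wall. The sector-by-sector check did not confirm it.
- **Other objects:** The beaker, the soap bottle and the blue pot were found within a few millimetres of where they started. The blue-capped white bottle is partly hidden behind the stack in the last picture. The network's only match for it was the orange look-alike, so I did not measure its position again. It was standing in its place in the last wrist picture, taken after the medium cup was placed, and I did not move near it.

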